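Chock the spare condenser on the sloping rack

TASK

The spare glass condenser lies on the sloping rack, kept from rolling down only by the two red stop pins. Put the yellow wedge chock on the rack, slide it up the slope under the condenser's low side and push firmly but gently until the condenser is wedged tight between the chock and the sprung fence above it (feel it bite; do not push hard, it is glass). Only then press the red tab all the way down to sink the pins, so that the chock alone holds the condenser wedged, and leave the other things on the bench alone.

Things in the scene. Friction and masses are not known exactly. Their poses are not given: they have to be found in the camera images.
- rack: Fixed sloping rack with blue sides. Origin: middle of its foot on the bench; x level, towards the high end, y along the condenser, z up. Above the deck's top end stands a fence with an upright black rubber pad 160 mm wide, sprung: it yields along +x 1 mm per 8 N. The fence's place varies: 3 to 23 mm of free rolling lie between the condenser on the pins and the pad.
- deck (a point): A point on the deck's surface, 55 mm straight above the rack's origin. The plain steel deck is 280 mm long (rack x from -130 to +150 mm), 270 mm wide and rises 6 degrees towards the rack's +x; its surface is 55 mm + 0.105 * x above the bench.
- condenser: Glass cylinder with a white coil inside, 70 mm in diameter, 200 mm long, 26 mm thick stubs 18 mm long at both ends; 0.5 to 0.75 kg. Origin: its centre, on its axis; y along the axis, x and z turn as it rolls. It lies across the slope, leaning on the red pins, centre 50 mm up the slope (rack x), within 10 mm of the rack's middle line. Over 15 N from the chock cracks it.
- chock: Loose yellow wedge with a black rubber sole, 0.15 kg, 100 mm long, 44 mm wide. Origin: middle of the underside; x towards the thin toe (x = +50 mm), z up. The ramp rises from the toe at 33 degrees to 31 mm at x = +5 mm. Grip block behind: x = -50 to +4 mm, 36 mm wide in y, top 49 mm above the sole; take it across its width.
- chock_toe (a point): Middle of the chock's toe edge, on the sole's plane. Touching the condenser's low side, the toe is about 13 mm short of straight below its axis. Pushing up the slope takes 1 to 3 N for the chock alone (more if borne down on), 2 to 5 N while the condenser rolls, then rises steeply at the fence: 10 to 18 N on the tool is well wedged, and it stays when let go.
- stop (a joint): Travel of the stop in m: 0 = pins up (24 mm above the deck), 0.027 = fully down, pins below the deck. Both pins (12 mm thick, at rack x = 12.5 mm, y = -85 and +85 mm) and the tab move straight down together. Stiff (5 to 8 N, more if pushed fast); it stays where it is left.
- stop_tab (a point): Middle of the top of the round red press tab, 36 mm in diameter, outside the rack's +y side, 195 mm from its middle line; 75 mm above the bench with the pins up, 48 mm with them down. Press it straight down.
- carton: Bystander: small pale carton 90 x 70 x 50 mm. Origin: middle of its underside.
- cylinder: Bystander: upright plastic measuring cylinder, 72 mm foot, 40 mm tube, 202 mm tall. Origin: middle of its underside.
- amber: Bystander: upright amber bottle, 66 mm in diameter, 150 mm tall. Origin: middle of its underside.
There are look-alikes about, which are no part of the job. Several things look just like the chock: the one meant starts farthest to the robot's left.

How it is judged:
On the way, in this order (a step that is already met when the one before it is completed fails the run):
1. with the pins still up, the chock is pressed against the condenser with at least 5 N (contact force between chock and condenser above 5 N and value of joint stop below 0.005 m), for 0.3 s.
2. then the stop is pressed down while the chock holds the condenser (value of joint stop above 0.022 m and contact force between chock and condenser above 4 N), for 0.2 s.
At the end, for the whole second after the job is handed in: Stop at least 22 mm down; condenser at rest, its centre over 52 mm up the slope from the rack's origin and in line with the rack to 0.08 rad; the chock, let go and at rest, bears on it with over 4 N (wedged, not just leaning) (all of step 2 and x of condenser in the frame of rack above 0.052 m and angle between the y axis of condenser and the y axis of rack, either way round below 0.08 rad and linear speed of each of condenser, chock below 0.01 m/s); the robot touches nothing.
It fails at once if the chock pressed the glass with more than 15 N (contact force between chock and condenser above 15 N).
It fails at once if the stop was sunk before the chock held the condenser (value of joint stop above 0.01 m and contact force between chock and condenser below 0.5 N).
It fails at once if a bystander was moved by more than 25 mm (distance of any of carton, cylinder, amber from where it was at the start of the episode above 0.025 m).
It also fails if it takes over 72 s, if anything falls off the work surface, if the arm or the gripper's body presses on something with over 40 N, if the wrist force passes 120 N, or if a joint passes its speed limit or range.

ROBOT

A 7-joint arm with a two-finger parallel gripper is mounted at the origin on the work surface. World frame = base frame: x ahead of the robot, y to its left, z up, the work surface at z = 0. Lengths are in m, angles in rad, forces in N, time in s.
With the tool pointing down it reaches from about 0.4 to 0.875 m from the base axis. Payload 19.3 kg.
Tool frame: the origin (TCP) lies on the centre line of the jaws, within the pads' length; the fingertips stand 11 mm ahead of it and the grasp point (between the pads) lies 8 mm behind it; y points along the fingers, x is the direction in which the jaws open and shut, and the axes are right-handed (so a half turn about y gives the same grasp; the last joint's range is limited). The gripper opens to 85 mm and grips with 20 to 120 N. Pads are 22 mm wide; open, the fingers measure 114 mm over their backs; the gripper's body (76 mm by 85 mm) begins 54 mm behind the grasp point. The pads swing forward as they close: fully open they stand 13 mm farther back than shut.
Start: joints at [-1.264, 0.521, -0.036, 1.599, 0.021, 1.021, -0.113], TCP at [0.23, 0.581, 0.242] pointing down, gripper open.
Joint ranges: [-2.91, 2.91], [-0.3, 2.13], [-1.5, 1.42], [0.17, 2.43], [-1.26, 4.41], [0.16, 1.93], [-2.52, 2.52]. Speed limits (rad/s): [1.89, 1.89, 2.39, 2.39, 3.01, 3.01, 3.01].

INTERFACE

Orientations are given as [roll, pitch, yaw] about the fixed x, y, z axes, in that order (R = Rz(yaw) Ry(pitch) Rx(roll)).
In Python, from workcell import monitor, cams, bot gives the robot as it stands.
- The arm moves only by the tool send_rows, never from a script. Its argument "series" is text: rows parted by semicolons, each of 7 numbers parted by spaces: the turn, a rotation vector about the tool's x, y, z in rad, then the shift along the tool's x, y, z in mm, then the opening, from 0 (shut) to 1 (fully open). In form: ax ay az tx ty tz claw; .... A call has 1 to 20 rows; each row is the pose to reach, as a shift and turn from the pose commanded when the call began, along the tool's axes at that moment; what a row does not reach only later rows make up. A row lasts 1/12 s, in which the tool goes at most 41.7 mm and 7.16 degrees, less where a joint would pass 70% of its speed; a pose out of reach is approached as far as the arm can. A call with a gripper value outside its range is refused whole. The fingers move at their own pace and stop on an object; "force" is the grip in N (left out, the last holds). Time passes only in rows, so rows that repeat a pose let the fingers close. It gives the time, the measured TCP pose, the force and the opening at its end, in the units of the state.
- monitor.observe(): the state, without advancing time (a new reading comes with each control period).
- cams.grab_frame(name): name is "scene" or "top" or "wrist"; returns the picture (384x512x3 uint8, red, green, blue); there is no depth.
- cams.get_calibration(name): a dict with "mtx" (3x3 intrinsics, pixels), "origin" and "attitude" of the camera in the world. Camera axes: x right, y down, z forward; pixel columns grow to the right and rows downward; lengths in m; the calibration is good to about 2 mm. A picture is of the moment at which its call begins: read the wrist's pose just before it. get_calibration takes no time and is no camera call; for the wrist camera it gives the pose at the moment of the call.
- bot.job_done(): hands the job in, once; it reports no verdict.
The state is a dict: "clock": time; "qpos": joint angles; "qd": joint speeds; "joint_efforts": joint torques, N m; "position": TCP position; "tool_rot": TCP orientation; "force": force on the tool from outside, world axes, zero at the start; "moment": the same for the moment, N m; "grip_width": finger opening in m.
Only numpy, scipy, OpenCV 4.12 (cv2) and the standard library are available. Lean on these libraries where they do the work, as an engineer would, in place of code of your own. Each camera call takes 0.05 s, during which the arm holds its last target.

## Working session

There is one attempt and no reset: what is moved stays moved. The work goes in short steps, Python scripts to look and compute and a tool call to move; the robot and the scene stay as the last step left them, time stands still between calls to the robot, and variables do not carry over. Pictures are saved under pics/ and viewed, and the job is handed in when it is done.

Besides the shell and the picture viewer there is one more tool, called as name(argument=value, ...) on one line, values as JSON. send_rows: Moves the arm, as the interface text tells. Its arguments: {"type":"object","properties":{"series":{"type":"string"},"force":{"type":"number"}},"required":["series"]}

```bash
ls; mkdir -p pics
python3 - <<'E'
from workcell import monitor,cams,bot
import cv2
s=monitor.observe()
for k,v in s.items(): print(k,v)
for n in ("scene","top","wrist"):
    print(n,cams.get_calibration(n))
    im=cams.grab_frame(n); cv2.imwrite(f"pics/{n}0.png",im[:,:,::-1])
E
```

```text
pics
clock 0.0
qpos [-1.26422545  0.52200066 -0.03630118  1.59995061  0.02121459  1.0211196
 -0.11284321]
qd [ 0.00112    -0.00131428 -0.00014191  0.00032399 -0.00067756 -0.00145292
 -0.00056839]
joint_efforts [ 2.13032858e-03 -9.27081084e+01  1.98062718e+00 -3.69934058e+01
  1.79686316e-02  7.90926861e-03  6.34146704e-05]
position [0.22988857 0.58086081 0.2417549 ]
tool_rot [-1.57089922e+00  1.08816843e-03  1.19395606e+00]
force [-0.38708414 -0.35581602  0.15549273]
moment [-0.02149827  0.03703356  0.06856298]
grip_width 0.08518615476455471
scene {'mtx': array([[380.85276574,   0.        , 255.9293428 ],
       [  0.        , 380.85276574, 191.41953072],
       [  0.        ,   0.        ,   1.        ]]), 'origin': array([ 0.88305111, -0.65260943,  1.00911839]), 'attitude': array([-2.49277071, -0.01623303,  0.64080503])}
top {'mtx': array([[356.0460569 ,   0.        , 252.41758492],
       [  0.        , 356.0460569 , 189.810296  ],
       [  0.        ,   0.        ,   1.        ]]), 'origin': array([ 0.33742769, -0.06758826,  1.38147863]), 'attitude': array([-3.04136618e+00,  2.51150948e-03, -1.54906143e+00])}
wrist {'mtx': array([[334.53354227,   0.        , 257.97426627],
       [  0.        , 334.53354227, 193.10124713],
       [  0.        ,   0.        ,   1.        ]]), 'origin': array([0.16290915, 0.60731645, 0.37359082]), 'attitude': array([2.86051736e+00, 8.80022024e-04, 1.19544603e+00])}
```

View pics/scene0.png

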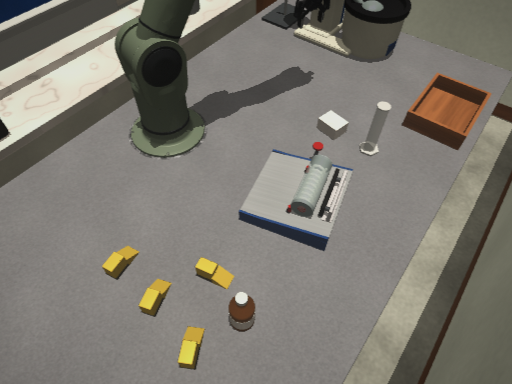

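View pics/top0.png

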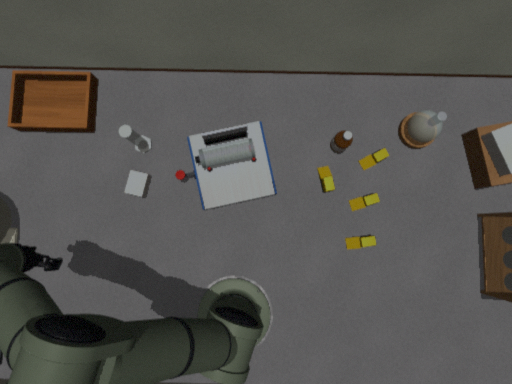

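View pics/wrist0.png

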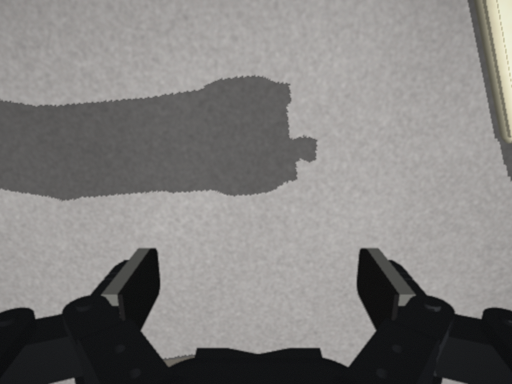

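```bash
cat > h.py <<'E'
import numpy as np, cv2
from workcell import monitor,cams,bot
from scipy.spatial.transform import Rotation as Ro
def R(a): return Ro.from_euler('xyz',a).as_matrix()
def ray(n,u,v,c=None):
    c=c or cams.get_calibration(n); K=c['mtx']
    d=R(c['attitude'])@np.linalg.solve(K,[u,v,1.]); return np.array(c['origin']),d
def atz(n,u,v,z,c=None):
    o,d=ray(n,u,v,c); return o+d*(z-o[2])/d[2]
def proj(n,P,c=None):
    c=c or cams.get_calibration(n); P=np.atleast_2d(P)
    q=(P-c['origin'])@R(c['attitude']); q=q@c['mtx'].T; return q[:,:2]/q[:,2:]
def crop(f,x0,y0,x1,y1,k,out):
    im=cv2.imread(f)[y0:y1,x0:x1]; cv2.imwrite(out,cv2.resize(im,None,fx=k,fy=k,interpolation=cv2.INTER_CUBIC))
E
python3 - <<'E'
from h import *
for u,v in [(327,179),(374,159),(364,202),(361,242)]: print(u,v,atz("top",u,v,.03))
crop("pics/top0.png",300,120,400,260,4,"pics/a.png")
crop("pics/top0.png",160,110,290,220,6,"pics/b.png")
crop("pics/scene0.png",90,230,270,370,4,"pics/c.png")
crop("pics/scene0.png",230,130,370,250,5,"pics/d.png")
E
```

```text
327 179 [ 0.52090281 -0.34552169  0.03      ]
374 159 [ 0.60231186 -0.52604365  0.03      ]
364 202 [ 0.43580731 -0.48604317  0.03      ]
361 242 [ 0.2849911  -0.47334081  0.03      ]
```

View pics/a.png

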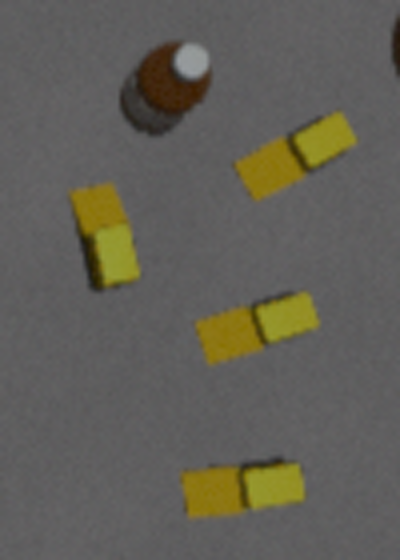

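View pics/b.png

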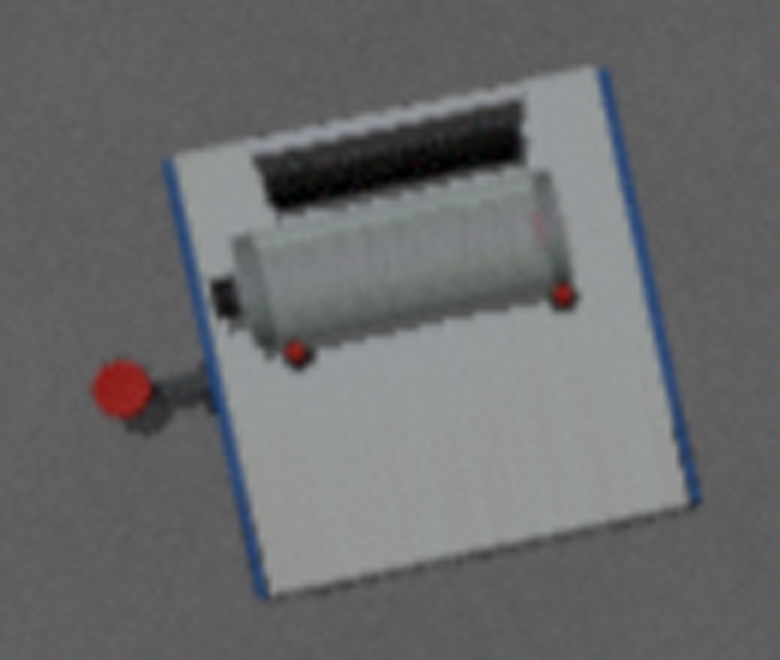

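View pics/c.png

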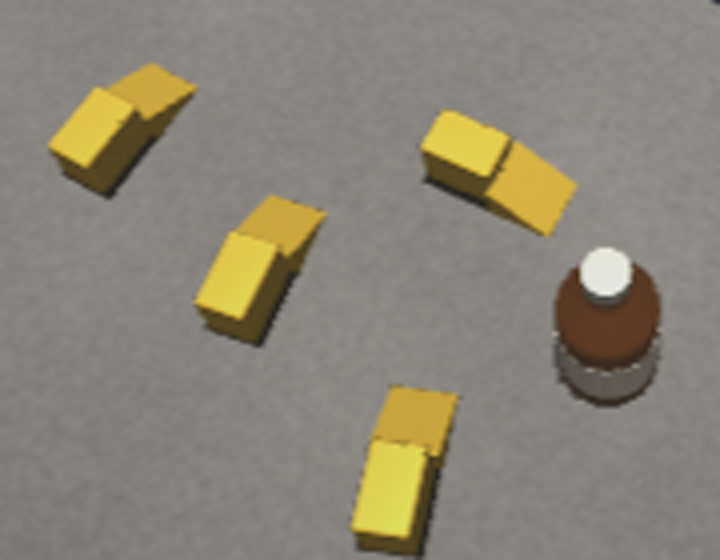

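View pics/d.png

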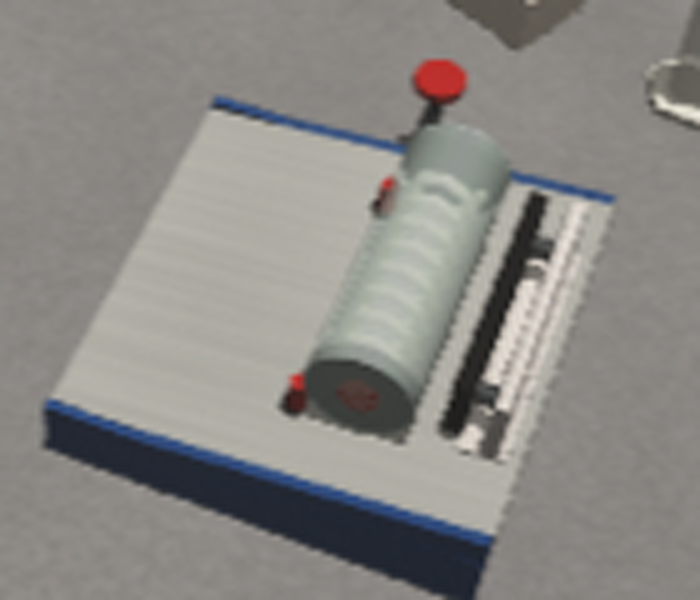

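```bash
cat > fit.py <<'E'
from h import *
from scipy.optimize import least_squares
def cc(pts,s,ox,oy): return (np.array(pts)+.5)/s-.5+[ox,oy]
C={n:cams.get_calibration(n) for n in("top","scene")}
def T(p,L): 
    L=np.asarray(L,float); c,s=np.cos(p[2]),np.sin(p[2]); return L@np.array([[c,s,0],[-s,c,0],[0,0,1]])+[p[0],p[1],0]
L=np.array([[50,22,0],[50,-22,0],[4,18,49],[4,-18,49],[-50,-18,49],[-50,18,49]])/1e3
ut=cc([(70,190),(113,183),(92,229),(128,222),(139,278),(104,287)],4,300,120)
us=cc([(577,185),(550,236),(511,141),(485,178),(421,150),(447,110)],4,90,230)
def f(p): return np.r_[(proj("top",T(p,L),C["top"])-ut).ravel(),(proj("scene",T(p,L),C["scene"])-us).ravel()]
r=least_squares(f,[.52,-.34,0],loss='soft_l1'); print("chock",r.x,np.round(f(r.x),1))
Lr=lambda w,t:np.array([[-130,w,55-13.65],[-130,-w,55-13.65],[150,w,55+15.75],[150,-w,55+15.75],[12.5,85,80.3],[12.5,-85,80.3],[t,195,75]])/1e3
ut=cc([(262,598),(697,500),(168,157),(603,68),(297,352),(563,294),(122,389)],6,160,110)
us=cc([(215,100),(48,405),(613,198),(490,540),(388,183),(297,378),(440,80)],5,230,130)
def g(p): 
    q=T(p,Lr(p[3]*1e3,p[4]*1e3)); return np.r_[(proj("top",q,C["top"])-ut).ravel(),(proj("scene",q,C["scene"])-us).ravel()]
r=least_squares(g,[.55,.05,.2,.14,.0125],loss='soft_l1'); print("rack",r.x,np.round(g(r.x),1)); p=r.x
print("tab",T(p,[[p[4],.195,.075]]))
E
python3 fit.py
```

```text
chock [ 0.52595284 -0.34270236  0.21740469] [-0.6  0.3 -0.4 -0.1 -0.2  0.   0.1 -0.1  0.5 -0.1 -0.2 -0.5 -0.   0.6
 -0.3  1.2  0.3 -1.3  0.6  0.5 -0.8 -0.2 -0.8 -0.9]
rack [0.55292331 0.01758427 0.23477081 0.13932558 0.01312301] [-0.2  0.1 -0.4  0.9 -0.4  0.4 -0.4 -0.1 -0.7 -0.1 -0.1 -0.1 -0.5 -0.
 -0.6  0.7 -0.9  0.4  0.3  0.7  0.   0.7  0.1  0.2  0.1  0.7  0.  -0.4]
tab [[0.5203254  0.21028764 0.075     ]]
```

Candidates in the top picture are (327,179), (374,159), (364,202) and (361,242). The one meant is (327,179): image left is +y, and its y of -0.34 is the farthest left. The enlarged crop confirms it as the wedge beside the amber bottle, with its toe pointing up-image.

```bash
cat >> h.py <<'E'
RP=np.array([.55292,.01758,.23477]) # rack
def rack(x,y,z=None):
    c,s=np.cos(RP[2]),np.sin(RP[2])
    return np.array([RP[0]+c*x-s*y,RP[1]+s*x+c*y,.055+.105*x if z is None else z])
def torack(P):
    c,s=np.cos(RP[2]),np.sin(RP[2]); d=np.asarray(P)-[RP[0],RP[1],.055]
    return np.array([c*d[0]+s*d[1],-s*d[0]+c*d[1],d[2]-.105*(c*d[0]+s*d[1])])
def toolR(yaw,pitch=0):
    # tool level pointing down, yaw of tool x; pitch = toe-up tilt about tool x (tool z raised)
    A=R([-np.pi/2,0,yaw])
    return A@Ro.from_rotvec([-0+0,0,0]).as_matrix()@Ro.from_rotvec([pitch,0,0]).as_matrix()
def move(pos,Rt,frm=None):
    if frm is None:
        s=monitor.observe(); p0=np.array(s['position']); R0=R(s['tool_rot'])
    else: p0,R0=frm
    rv=Ro.from_matrix(R0.T@Rt).as_rotvec(); t=R0.T@(np.array(pos)-p0)*1e3
    print("turn",np.round(rv,4),"shift",np.round(t,1)); return np.array(pos),Rt
E
python3 - <<'E'
from h import *
move([.45,.2,.26],toolR(0))
# check pitch sign: tool z world after pitch
print(toolR(-1.353,.105)[:,2],toolR(-1.353,-.105)[:,2])
E
```

```text
turn [ 5.000e-04  1.194e+00 -6.000e-04] shift [-273.2  -17.9 -344.8]
[0.97099866 0.2148885  0.10480717] [ 0.97099866  0.2148885  -0.10480717]
```

send_rows(series="0 1.194 0 -273 -18 -345 1;0 1.194 0 -273 -18 -345 1;0 1.194 0 -273 -18 -345 1;0 1.194 0 -273 -18 -345 1;0 1.194 0 -273 -18 -345 1;0 1.194 0 -273 -18 -345 1;0 1.194 0 -273 -18 -345 1;0 1.194 0 -273 -18 -345 1;0 1.194 0 -273 -18 -345 1;0 1.194 0 -273 -18 -345 1;0 1.194 0 -273 -18 -345 1;0 1.194 0 -273 -18 -345 1", force=40)

```text
clock: 1.15
position: [0.4525, 0.1955, 0.2607]
tool_rot: [-1.572, -0.001, -0.007]
force: [0.8, 0.8, 0.9]
grip_width: 0.0857
```

Run:
```python
from h import *
# grasp centre: chock x=-23
y=.2174; c=np.array([.52595-.023*np.cos(y),-.3427-.023*np.sin(y)])
f=move([c[0],c[1],.14],toolR(-1.353)); print(c)
```

```text
turn [1.0000e-04 1.3462e+00 1.8000e-03] shift [  54.5  121.3 -542.7]
[ 0.50349138 -0.34766091]
```

send_rows(series="0 1.346 0 54 20 -543 1;0 1.346 0 54 20 -543 1;0 1.346 0 54 20 -543 1;0 1.346 0 54 20 -543 1;0 1.346 0 54 20 -543 1;0 1.346 0 54 20 -543 1;0 1.346 0 54 20 -543 1;0 1.346 0 54 20 -543 1;0 1.346 0 54 20 -543 1;0 1.346 0 54 20 -543 1;0 1.346 0 54 20 -543 1;0 1.346 0 54 20 -543 1;0 1.346 0 54 20 -543 1;0 1.346 0 54 20 -543 1")

```text
clock: 2.32
position: [0.5026, -0.3495, 0.2399]
tool_rot: [-1.573, -0.003, -1.352]
force: [-0.0, -1.0, 0.6]
grip_width: 0.085
```

Run:
```python
from h import *
print("amber", atz("top",*((np.array([192,62])+.5)/4-.5+[300,120]),.15), atz("top",*((np.array([152,112])+.5)/4-.5+[300,120]),.0))
c=cams.get_calibration("wrist");print(c['origin'])
s=monitor.observe();print(s['position'],s['tool_rot'])
cv2.imwrite("pics/w1.png",cams.grab_frame("wrist")[:,:,::-1])
```

```text
amber [ 0.66226459 -0.39343723  0.15      ] [ 0.65065453 -0.39346876  0.        ]
[ 0.57032431 -0.33338865  0.37155262]
[ 0.50261005 -0.34951171  0.23985995] [-1.57267265 -0.0029602  -1.3518437 ]
```

View pics/w1.png

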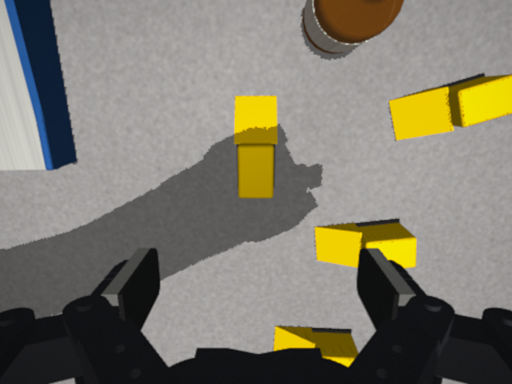

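Run:
```python
from h import *
from scipy.optimize import least_squares
crop("pics/w1.png",210,80,310,210,5,"pics/w1c.png")
c=cams.get_calibration("wrist")
print("predict",np.round(proj("wrist",[ [.526-.0*0,-.3427,0]],c)))
L=np.array([[50,22,0],[50,-22,0],[4,18,49],[4,-18,49],[-50,-18,49],[-50,18,49]])/1e3
u=np.array([(236,97),(278,97),(239,145),(274,145),(272.5,197),(239,197)])
def T(p,L):
    cc,s=np.cos(p[2]),np.sin(p[2]); return L@np.array([[cc,s,0],[-s,cc,0],[0,0,1]])+[p[0],p[1],0]
f=lambda p:(proj("wrist",T(p,L),c)-u).ravel()
r=least_squares(f,[.526,-.3427,.217]);print(r.x,np.round(f(r.x),1))
p=r.x; g=T(p,np.array([[-.023,0,.14]]))[0]; print(g); move([g[0],g[1],.023],toolR(p[2]-np.pi/2))
```

```text
predict [[259. 139.]]
[ 0.52166853 -0.34100183  0.21056474] [ 0.3 -1.9 -0.4 -1.4 -1.3 -0.1  1.1  0.3  1.2  1.8 -0.9  1.4]
[ 0.49917653 -0.34580911  0.14      ]
turn [0.0017 0.0092 0.0016] shift [ -2.5 216.7  -3. ]
```

View pics/w1c.png

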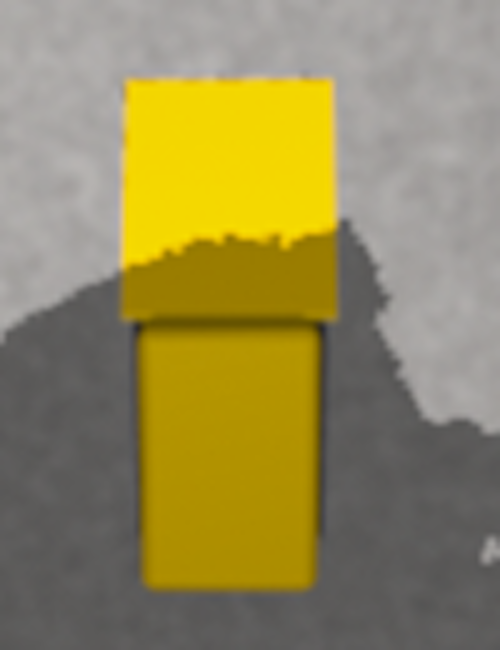

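Run:
```python
from h import *
from scipy.optimize import least_squares
c=cams.get_calibration("wrist")
L=np.array([[50,22,0],[50,-22,0],[5,22,31],[5,-22,31],[-50,-18,49],[-50,18,49]])/1e3
u=np.array([(234.5,95.6),(276.7,95.6),(234.2,144),(277.5,144),(273,197.7),(238.6,197.7)])
def T(p,L):
    cc,s=np.cos(p[2]),np.sin(p[2]); return L@np.array([[cc,s,0],[-s,cc,0],[0,0,1]])+[p[0],p[1],0]
f=lambda p:(proj("wrist",T(p,L),c)-u).ravel()
r=least_squares(f,[.526,-.3427,.217]);print(r.x,np.round(f(r.x),1))
p=r.x; g=T(p,np.array([[-.023,0,.14]]))[0]; print(g); move([g[0],g[1],.023],toolR(p[2]-np.pi/2))
```

```text
[ 0.52090815 -0.34045059  0.22330304] [ 0.6  0.4 -0.4  0.3 -0.2 -1.8 -0.1 -1.9  0.7  1.5 -0.6  1.6]
[ 0.49847921 -0.34554398  0.14      ]
turn [ 0.0018 -0.0036  0.0016] shift [ -2.9 216.7  -3.6]
```

send_rows(series="0 0 0 -2.5 100 -2 1;0 0 0 -2.5 150 -2 1;0 0 0 -2.5 150 -2 1;0 0 0 -2.5 150 -2 1;0 0 0 -2.5 180 -2 1;0 0 0 -2.5 200 -2 1;0 0 0 -2.5 211 -2 1;0 0 0 -2.5 216 -2 1;0 0 0 -2.5 216 -2 1")

```text
clock: 3.12
position: [0.5018, -0.3403, 0.024]
tool_rot: [-1.571, 0.0, -1.346]
force: [-0.6, -0.2, 0.4]
grip_width: 0.0856
```

send_rows(series="0 0 0 0 0 0 0;0 0 0 0 0 0 0;0 0 0 0 0 0 0;0 0 0 0 0 0 0;0 0 0 0 0 0 0;0 0 0 0 0 0 0;0 0 0 0 0 0 0;0 0 0 0 0 0 0", force=40)

```text
clock: 3.78
position: [0.5024, -0.3412, 0.0254]
tool_rot: [-1.569, -0.001, -1.346]
force: [0.3, 0.4, 10.6]
grip_width: 0.0353
```

Run:
```python
from h import *
s=monitor.observe();print(s['position'],s['tool_rot'],s['force'],s['grip_width'])
cv2.imwrite("pics/w2.png",cams.grab_frame("wrist")[:,:,::-1])
```

```text
[ 0.50235414 -0.3411693   0.02539856] [-1.56942076e+00 -1.19326863e-03 -1.34624385e+00] [ 0.34384036  0.41432353 10.6472434 ] 0.03529064820679939
```

View pics/w2.png

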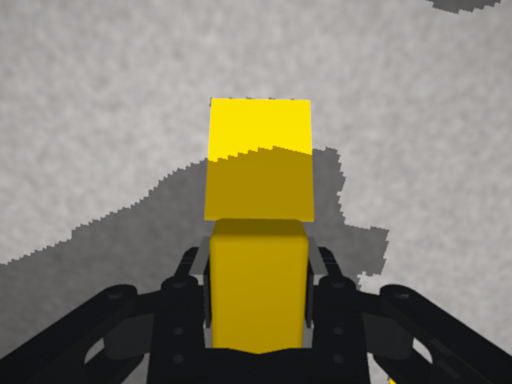

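send_rows(series="0 0 0 0 -30 0 0;0 0 0 0 -70 0 0;0 0 0 0 -110 0 0;0 0 0 0 -150 0 0;0 0 0 0 -150 0 0;0 0 0 0 -150 0 0")

```text
clock: 4.33
position: [0.5027, -0.3409, 0.1766]
tool_rot: [-1.568, -0.002, -1.346]
force: [-0.4, 0.5, -3.4]
grip_width: 0.0356
```

Run:
```python
from h import *
s=monitor.observe();print(s['position'],s['tool_rot'],s['force'],s['moment'],s['grip_width'])
c=cams.get_calibration("wrist")
cv2.imwrite("pics/w3.png",cams.grab_frame("wrist")[:,:,::-1])
crop("pics/w3.png",180,80,340,200,5,"pics/w3c.png")
```

```text
[ 0.50267671 -0.3408999   0.17658524] [-1.56750388 -0.0019968  -1.3456681 ] [-0.41573702  0.46181633 -3.38261227] [ 0.05028166 -0.01260933  0.00137935] 0.035643589210205995
```

View pics/w3.png

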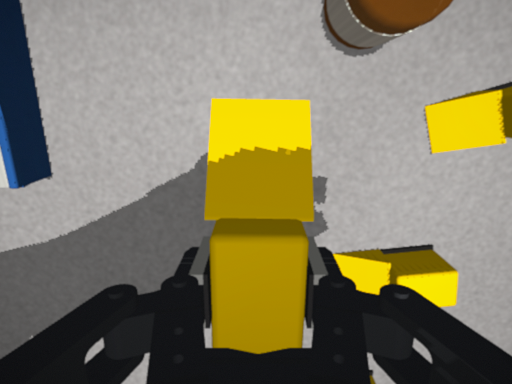

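View pics/w3c.png

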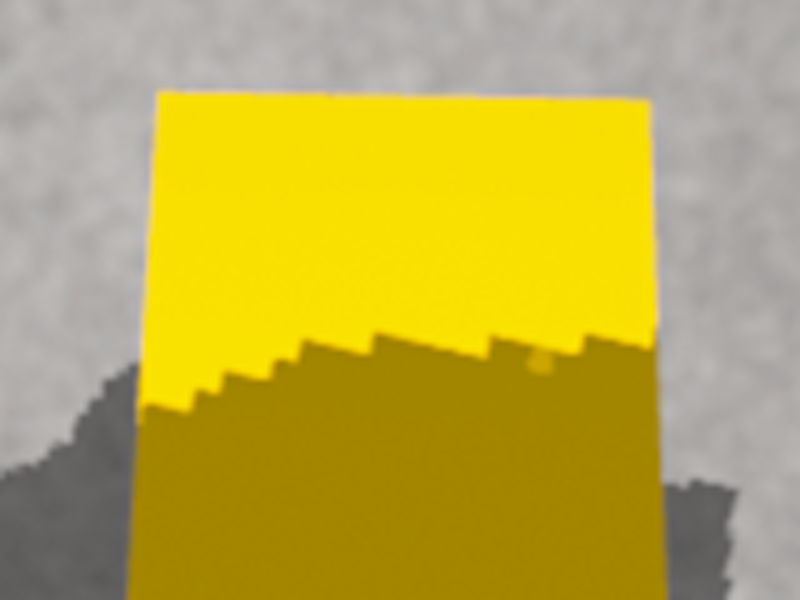

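Run:
```python
from h import *
from scipy.optimize import least_squares
c=cams.get_calibration("wrist"); s=monitor.observe()
p0=np.array(s['position']);R0=R(s['tool_rot'])
# chock frame axes in tool: x->tool z, y->-tool x, z->-tool y
B=np.array([[0,-1,0],[0,0,-1],[1,0,0]],float)
L=np.array([[50,22,0],[50,-22,0],[5,22,31],[5,-22,31]])/1e3
u=np.array([(211.2,98.2),(309.6,99.7),(205,220),(314,220)])
def f(q):
    P=(L@Ro.from_rotvec([0,0,q[3]]).as_matrix().T)@B.T+q[:3]
    return np.r_[(proj("wrist",p0+P@R0.T,c)-u).ravel()]
r=least_squares(f,[0,.025,.023,0]);print(r.x,f(r.x).round(1))
f2=lambda w:f([w[0],.0254,w[1],w[2]])
r=least_squares(f2,[0,.023,0]);print(r.x,f2(r.x).round(1))
```

```text
[-1.96881524e-05  2.27964643e-02  1.77589308e-02 -7.28417340e-03] [-0.3  1.1  0.1  0.5 -1.3 -1.2  1.5 -0.3]
[-4.14191130e-06  1.72644413e-02 -7.24070508e-03] [ 0.5  2.2 -0.7  1.6 -0.2 -2.3  0.4 -1.4]
```

```bash
cat >> h.py <<'E'
def tcp_for_toe(x,y,gap,toe=.0675,sole=.024,yaw=RP[2]-np.pi/2+.004):
    # toe edge at rack x,y; sole gap above deck (perp)
    Rt=toolR(yaw,np.arctan(.105))
    P=rack(x,y); n=-Rt[:,1]
    return P+n*(gap+sole)-Rt[:,2]*toe, Rt
def state():
    s=monitor.observe(); a=np.arctan(.105); F=np.array(s['force']); c,sn=np.cos(RP[2]),np.sin(RP[2])
    fx=c*F[0]+sn*F[1]; print("t",round(s['clock'],2),"rackTCP",torack(s['position']).round(4),"Fslope %.2f Fn %.2f Fy %.2f"%(fx*np.cos(a)+F[2]*np.sin(a),F[2]*np.cos(a)-fx*np.sin(a),-sn*F[0]+c*F[1]),"rot",np.round(s['tool_rot'],4)); return s
E
python3 - <<'E'
from h import *
p,Rt=tcp_for_toe(.005,0,.10); print(p); move(p,Rt)
state()
E
```

```text
[ 4.79974963e-01 -1.96385887e-04  1.71798300e-01]
turn [ 0.1034 -0.0135  0.0009] shift [-336.5    3.1   54.4]
t 4.38 rackTCP [-0.1327 -0.3362  0.1338] Fslope 0.60 Fn -1.49 Fy 0.96 rot [-1.5696e+00 -2.0000e-04 -1.3456e+00]
```

send_rows(series="0.05 -0.0135 0 -180 0 30 0;0.103 -0.0135 0 -336 0 54 0;0.103 -0.0135 0 -336 0 54 0;0.103 -0.0135 0 -336 0 54 0;0.103 -0.0135 0 -336 0 54 0;0.103 -0.0135 0 -336 0 54 0;0.103 -0.0135 0 -336 0 54 0;0.103 -0.0135 0 -336 3 54 0;0.103 -0.0135 0 -336 3 54 0;0.103 -0.0135 0 -336 3 54 0;0.103 -0.0135 0 -336 3 54 0")

```text
clock: 5.3
position: [0.479, -0.0008, 0.1706]
tool_rot: [-1.469, -0.001, -1.331]
force: [-0.0, -0.2, -0.7]
grip_width: 0.0355
```

Run:
```python
from h import *
state()
c=cams.get_calibration("wrist"); print(c)
cv2.imwrite("pics/w4.png",cams.grab_frame("wrist")[:,:,::-1])
cv2.imwrite("pics/t4.png",cams.grab_frame("top")[:,:,::-1])
crop("pics/t4.png",160,110,290,220,6,"pics/t4c.png")
```

```text
t 5.3 rackTCP [-0.0762 -0.0007  0.1236] Fslope -0.14 Fn -0.72 Fy -0.22 rot [-1.4695e+00 -1.0000e-03 -1.3310e+00]
{'mtx': array([[334.53354227,   0.        , 257.97426627],
       [  0.        , 334.53354227, 193.10124713],
       [  0.        ,   0.        ,   1.        ]]), 'origin': array([0.5328871 , 0.01320038, 0.30884617]), 'attitude': array([ 2.96068857e+00, -5.42935091e-04, -1.32954482e+00])}
```

View pics/w4.png

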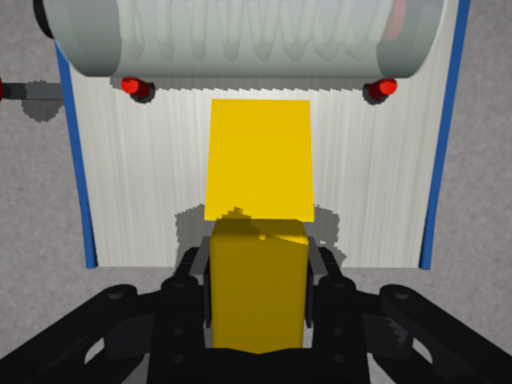

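View pics/t4c.png

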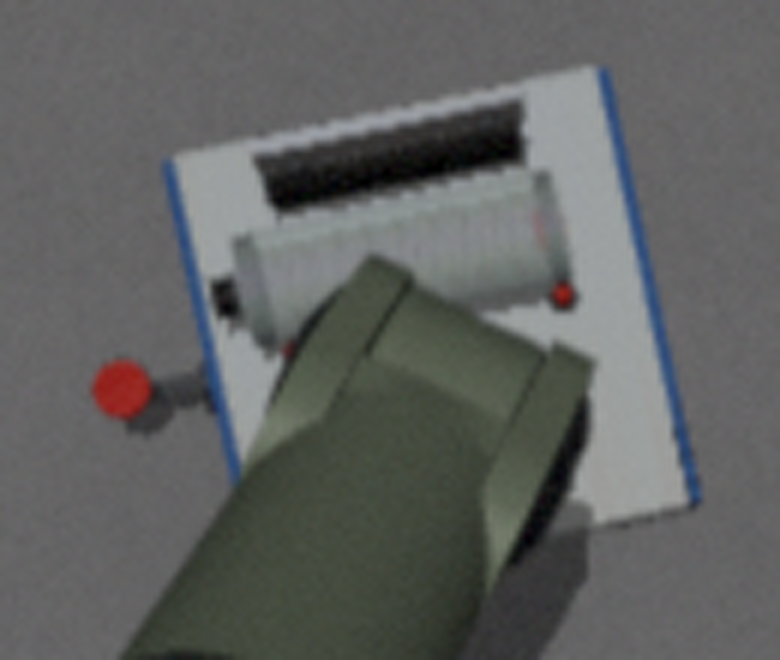

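Run:
```python
from h import *
for n,u,v,z in [("pin+",133,86,.0803),("pin-",388,86,.0803),("low+",91,268,.0414),("low-",426,268,.0414),("c+",88,76,.085),("c-",408,76,.085)]:
    print(n,torack(atz("wrist",u,v,z)).round(4))
for y in(0,): 
  q,_=tcp_for_toe(.005,y,.004); move(q,_)
```

```text
pin+ [0.0089 0.0808 0.0244]
pin- [ 0.0095 -0.0868  0.0243]
low+ [-0.1345  0.1398  0.0005]
low- [-0.1336 -0.1444  0.0004]
c+ [0.0144 0.1076 0.0285]
c- [ 0.0151 -0.0974  0.0284]
turn [ 0.0025 -0.0019  0.0014] shift [-2.  95.3  1.4]
```

send_rows(series="0.002 -0.002 0 -7 40 0 0;0.002 -0.002 0 -7 70 0 0;0.002 -0.002 0 -7 85 0 0;0.002 -0.002 0 -7 90 0 0;0.002 -0.002 0 -7 92 0 0;0.002 -0.002 0 -7 92 0 0;0.002 -0.002 0 -7 92 0 0")

```text
clock: 5.98
position: [0.4876, 0.0074, 0.0807]
tool_rot: [-1.465, -0.001, -1.331]
force: [-0.1, -0.4, -1.5]
grip_width: 0.036
```

Run:
```python
from h import *
state()
```

```text
t 5.98 rackTCP [-0.0659  0.0053  0.0326] Fslope -0.29 Fn -1.43 Fy -0.34 rot [-1.4646e+00 -1.1000e-03 -1.3314e+00]
```

send_rows(series="0 0 0 0 3 0 0;0 0 0 0 5 0 0;0 0 0 0 5 0 0;0 0 0 0 5 0 0")

```text
clock: 6.32
position: [0.4877, 0.0081, 0.075]
tool_rot: [-1.466, -0.001, -1.33]
force: [-0.2, -0.8, -1.2]
grip_width: 0.0355
```

send_rows(series="0 0 0 0 1 0 0;0 0 0 0 1 0 0;0 0 0 0 1 0 0")

```text
clock: 6.57
position: [0.4877, 0.008, 0.0738]
tool_rot: [-1.466, -0.001, -1.33]
force: [0.6, 0.9, -1.8]
grip_width: 0.0357
```

send_rows(series="0 0 0 0 1 0 0;0 0 0 0 1 0 0;0 0 0 0 1 0 0")

```text
clock: 6.82
position: [0.4878, 0.0081, 0.0737]
tool_rot: [-1.465, -0.0, -1.331]
force: [-10.8, 0.7, 30.9]
grip_width: 0.0359
```

send_rows(series="0 0 0 0 -0.8 0 0;0 0 0 0 -0.8 0 0;0 0 0 0 -0.8 0 0", force=30)

```text
clock: 7.07
position: [0.4878, 0.0081, 0.0737]
tool_rot: [-1.466, -0.001, -1.331]
force: [-3.3, 0.4, 8.7]
grip_width: 0.0354
```

Run:
```python
from h import *
state()
```

```text
t 7.07 rackTCP [-0.0655  0.0059  0.0256] Fslope -2.20 Fn 9.01 Fy 1.15 rot [-1.4655e+00 -9.0000e-04 -1.3306e+00]
```

send_rows(series="0 0 0 0 -0.2 0 0;0 0 0 0 -0.2 3 0;0 0 0 0 -0.2 6 0;0 0 0 0 -0.2 9 0;0 0 0 0 -0.2 12 0;0 0 0 0 -0.2 15 0;0 0 0 0 -0.2 15 0;0 0 0 0 -0.2 15 0")

```text
clock: 7.73
position: [0.5023, 0.0116, 0.0753]
tool_rot: [-1.466, -0.001, -1.331]
force: [-2.2, -0.6, 4.4]
grip_width: 0.0354
```

Run:
```python
from h import *
state()
cv2.imwrite("pics/w5.png",cams.grab_frame("wrist")[:,:,::-1])
```

```text
t 7.73 rackTCP [-0.0507  0.006   0.0257] Fslope -1.84 Fn 4.58 Fy -0.10 rot [-1.4662e+00 -9.0000e-04 -1.3306e+00]
```

View pics/w5.png

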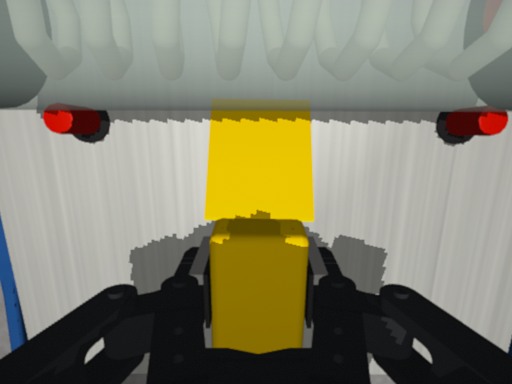

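send_rows(series="0 0 0 0 -0.1 2 0;0 0 0 0 -0.1 4 0;0 0 0 0 -0.1 6 0;0 0 0 0 -0.1 8 0;0 0 0 0 -0.1 10 0;0 0 0 0 -0.1 10 0")

```text
clock: 8.28
position: [0.5123, 0.0141, 0.0765]
tool_rot: [-1.465, -0.001, -1.33]
force: [0.6, 0.2, -1.0]
grip_width: 0.0357
```

send_rows(series="0 0 0 0 0 1 0;0 0 0 0 0 2 0;0 0 0 0 0 2 0")

```text
clock: 8.53
position: [0.514, 0.0145, 0.0768]
tool_rot: [-1.466, -0.001, -1.331]
force: [-0.3, 0.3, -2.0]
grip_width: 0.0358
```

send_rows(series="0 0 0 0 0 1 0;0 0 0 0 0 2 0;0 0 0 0 0 2 0")

```text
clock: 8.78
position: [0.5159, 0.0149, 0.077]
tool_rot: [-1.466, -0.001, -1.331]
force: [-0.4, -0.3, -0.9]
grip_width: 0.0355
```

Run:
```python
from h import *
state()
cv2.imwrite("pics/w6.png",cams.grab_frame("wrist")[:,:,::-1])
```

```text
t 8.78 rackTCP [-0.0366  0.006   0.0258] Fslope -0.57 Fn -0.80 Fy -0.18 rot [-1.4657e+00 -9.0000e-04 -1.3306e+00]
```

View pics/w6.png

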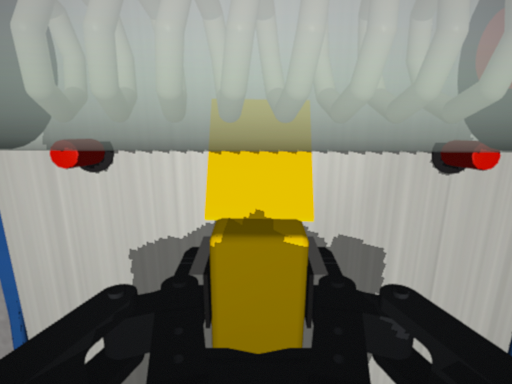

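send_rows(series="0 0 0 0 0.1 1 0;0 0 0 0 0.1 2 0;0 0 0 0 0.1 2 0")

```text
clock: 9.08
position: [0.5178, 0.0154, 0.0771]
tool_rot: [-1.466, -0.001, -1.331]
force: [-0.3, -0.1, -1.3]
grip_width: 0.0356
```

send_rows(series="0 0 0 0 0 1 0;0 0 0 0 0 2 0;0 0 0 0 0 2 0")

```text
clock: 9.33
position: [0.5198, 0.0159, 0.0773]
tool_rot: [-1.466, -0.001, -1.33]
force: [-0.1, 0.3, -0.1]
grip_width: 0.0356
```

send_rows(series="0 0 0 0 0 1 0;0 0 0 0 0 2 0;0 0 0 0 0 2 0")

```text
clock: 9.58
position: [0.521, 0.0162, 0.0774]
tool_rot: [-1.467, -0.001, -1.331]
force: [-4.4, -0.7, 2.9]
grip_width: 0.0359
```

Run:
```python
from h import *
state()
cv2.imwrite("pics/w7.png",cams.grab_frame("wrist")[:,:,::-1])
```

```text
t 9.58 rackTCP [-0.0314  0.0061  0.0257] Fslope -4.09 Fn 3.39 Fy 0.35 rot [-1.4669e+00 -6.0000e-04 -1.3307e+00]
```

View pics/w7.png

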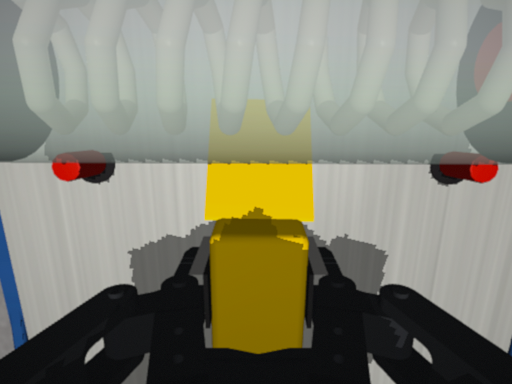

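send_rows(series="0 0 0 0 0 0.5 0;0 0 0 0 0 1 0;0 0 0 0 0 1 0")

```text
clock: 9.88
position: [0.5217, 0.0164, 0.0775]
tool_rot: [-1.467, -0.0, -1.331]
force: [-6.6, -1.3, 4.5]
grip_width: 0.0358
```

send_rows(series="0 0 0 0 0 0.5 0;0 0 0 0 0 1 0;0 0 0 0 0 1 0")

```text
clock: 10.13
position: [0.5227, 0.0166, 0.0776]
tool_rot: [-1.467, -0.0, -1.331]
force: [-6.8, 0.0, 4.5]
grip_width: 0.0353
```

Run:
```python
from h import *
state()
```

```text
t 10.13 rackTCP [-0.0296  0.0061  0.0257] Fslope -6.05 Fn 5.19 Fy 1.59 rot [-1.4672e+00 -5.0000e-04 -1.3307e+00]
```

send_rows(series="0 0 0 0 -0.1 0.7 0;0 0 0 0 -0.1 1.4 0;0 0 0 0 -0.1 2 0;0 0 0 0 -0.1 2 0")

```text
clock: 10.47
position: [0.5253, 0.0172, 0.078]
tool_rot: [-1.466, -0.001, -1.331]
force: [-1.9, -0.4, -1.1]
grip_width: 0.0356
```

send_rows(series="0 0 0 0 0 0.7 0;0 0 0 0 0 1.4 0;0 0 0 0 0 1.4 0")

```text
clock: 10.72
position: [0.527, 0.0177, 0.0782]
tool_rot: [-1.466, -0.001, -1.33]
force: [-1.2, -0.4, -1.4]
grip_width: 0.0351
```

Run:
```python
from h import *
state()
cv2.imwrite("pics/w8.png",cams.grab_frame("wrist")[:,:,::-1])
cv2.imwrite("pics/s8.png",cams.grab_frame("scene")[:,:,::-1])
crop("pics/s8.png",230,130,370,250,5,"pics/s8c.png")
```

```text
t 10.72 rackTCP [-0.0252  0.0061  0.0258] Fslope -1.43 Fn -1.23 Fy -0.13 rot [-1.4656e+00 -1.0000e-03 -1.3305e+00]
```

View pics/w8.png

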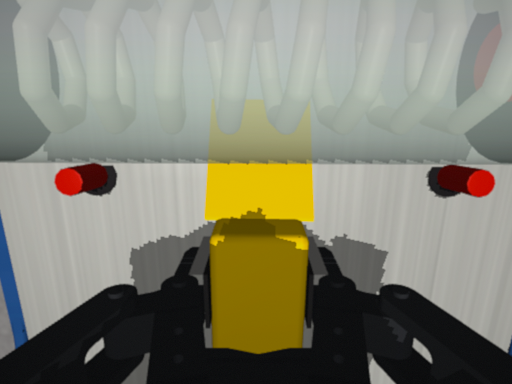

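View pics/s8c.png

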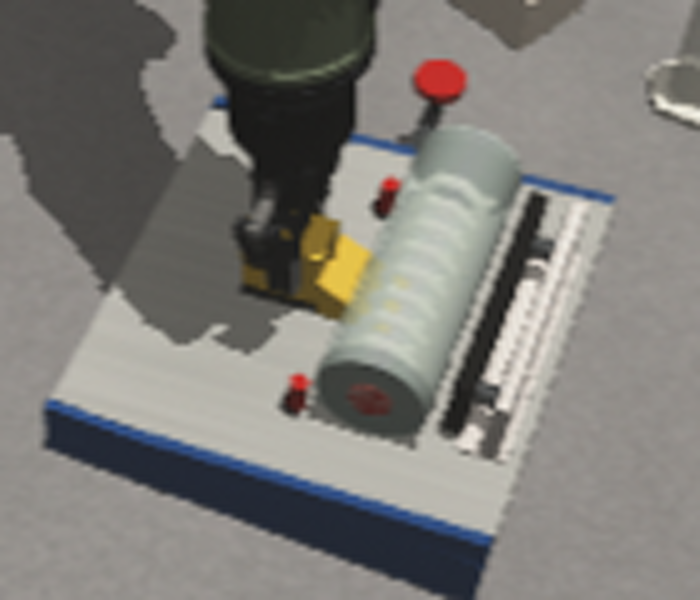

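send_rows(series="0 0 0 0 0.03 0.7 0;0 0 0 0 0.03 1.4 0;0 0 0 0 0.03 2 0;0 0 0 0 0.03 2 0")

```text
clock: 11.15
position: [0.5289, 0.0181, 0.0784]
tool_rot: [-1.466, -0.001, -1.33]
force: [-1.7, -0.7, -2.4]
grip_width: 0.0352
```

send_rows(series="0 0 0 0 0 0.7 0;0 0 0 0 0 1.4 0;0 0 0 0 0 2 0;0 0 0 0 0 2 0")

```text
clock: 11.48
position: [0.5309, 0.0186, 0.0786]
tool_rot: [-1.465, -0.001, -1.331]
force: [-0.3, -0.9, -2.6]
grip_width: 0.0355
```

send_rows(series="0 0 0 0 0 0.5 0;0 0 0 0 0 1 0;0 0 0 0 0 1 0")

```text
clock: 11.73
position: [0.5317, 0.0188, 0.0787]
tool_rot: [-1.466, -0.001, -1.331]
force: [-1.2, 0.5, -1.6]
grip_width: 0.0353
```

Run:
```python
from h import *
state()
cv2.imwrite("pics/s9.png",cams.grab_frame("scene")[:,:,::-1])
crop("pics/s9.png",230,130,370,250,5,"pics/s9c.png")
```

```text
t 11.73 rackTCP [-0.0204  0.0062  0.0258] Fslope -1.23 Fn -1.50 Fy 0.74 rot [-1.4657e+00 -9.0000e-04 -1.3305e+00]
```

View pics/s9c.png

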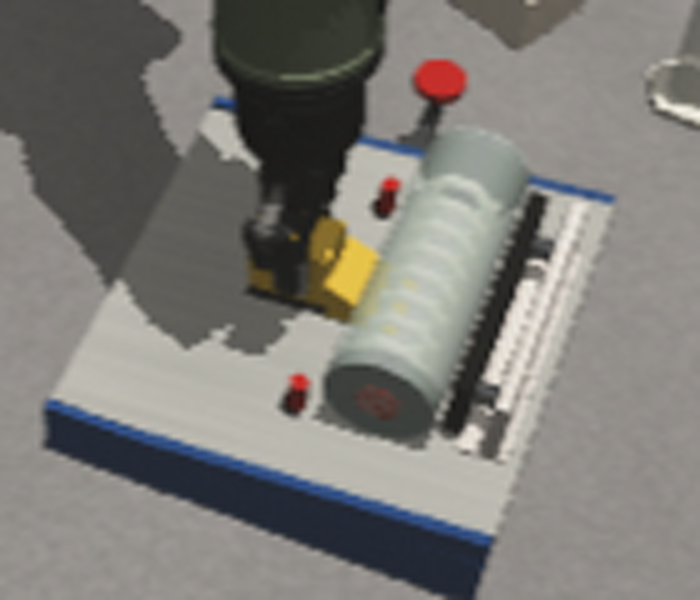

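send_rows(series="0 0 0 0 0.15 0.5 0;0 0 0 0 0.15 1 0;0 0 0 0 0.15 1 0")

```text
clock: 12.03
position: [0.5321, 0.0189, 0.0786]
tool_rot: [-1.466, -0.001, -1.331]
force: [-6.6, -1.6, 3.0]
grip_width: 0.0356
```

send_rows(series="0 0 0 0 0 0.5 0;0 0 0 0 0 1 0;0 0 0 0 0 1 0")

```text
clock: 12.28
position: [0.5333, 0.0192, 0.0787]
tool_rot: [-1.466, -0.001, -1.331]
force: [-4.9, -1.4, 2.5]
grip_width: 0.0357
```

send_rows(series="0 0 0 0 0 0.5 0;0 0 0 0 0 1 0;0 0 0 0 0 1 0")

```text
clock: 12.53
position: [0.5343, 0.0194, 0.0788]
tool_rot: [-1.466, -0.001, -1.331]
force: [-4.6, -1.7, 2.2]
grip_width: 0.0353
```

Run:
```python
from h import *
state()
```

```text
t 12.53 rackTCP [-0.0177  0.0061  0.0257] Fslope -4.61 Fn 2.69 Fy -0.57 rot [-1.4662e+00 -8.0000e-04 -1.3306e+00]
```

Still rolling at a steady force of about 4.6 N. I'll continue in 0.5–1 mm steps.

send_rows(series="0 0 0 0 0 0.4 0;0 0 0 0 0 0.8 0;0 0 0 0 0 0.8 0")

```text
clock: 12.78
position: [0.5349, 0.0196, 0.0789]
tool_rot: [-1.466, -0.001, -1.331]
force: [-6.7, -0.5, 3.0]
grip_width: 0.0359
```

send_rows(series="0 0 0 0 0 0.4 0;0 0 0 0 0 0.8 0;0 0 0 0 0 0.8 0")

```text
clock: 13.03
position: [0.5349, 0.0196, 0.0789]
tool_rot: [-1.468, -0.0, -1.331]
force: [-12.1, -3.2, 8.0]
grip_width: 0.0353
```

send_rows(series="0 0 0 0 0 0.3 0;0 0 0 0 0 0.5 0;0 0 0 0 0 0.5 0")

```text
clock: 13.28
position: [0.535, 0.0195, 0.0789]
tool_rot: [-1.468, -0.0, -1.331]
force: [-15.2, -2.8, 10.9]
grip_width: 0.0357
```

Run:
```python
from h import *
state()
```

```text
t 13.28 rackTCP [-0.017   0.0061  0.0257] Fslope -14.17 Fn 12.47 Fy 0.79 rot [-1.4684e+00 -1.0000e-04 -1.3311e+00]
```

Run:
```python
from h import *
state()
cv2.imwrite("pics/s10.png",cams.grab_frame("scene")[:,:,::-1])
crop("pics/s10.png",280,150,360,230,8,"pics/s10c.png")
cv2.imwrite("pics/w10.png",cams.grab_frame("wrist")[:,:,::-1])
```

```text
t 13.28 rackTCP [-0.017   0.0061  0.0257] Fslope -14.17 Fn 12.47 Fy 0.79 rot [-1.4684e+00 -1.0000e-04 -1.3311e+00]
```

View pics/s10c.png

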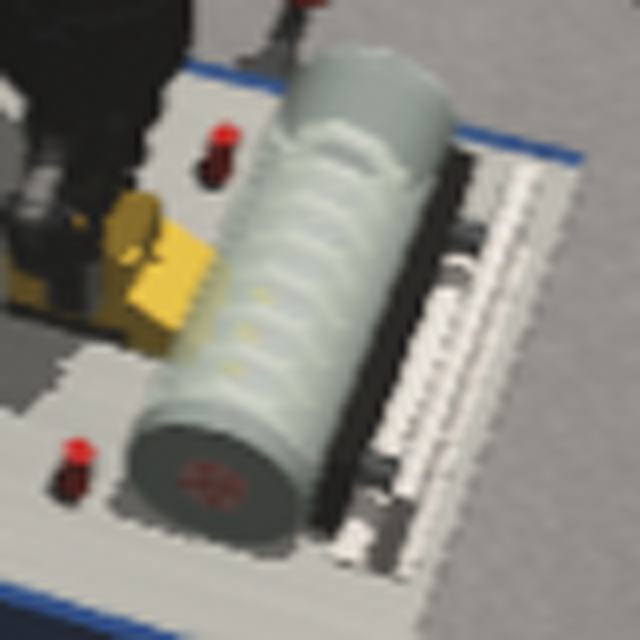

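View pics/w10.png

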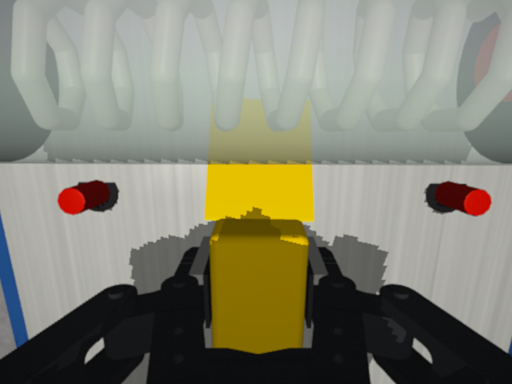

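send_rows(series="0 0 0 0 -0.2 0 0;0 0 0 0 -0.2 0 0;0 0 0 0 -0.2 0 0")

```text
clock: 13.63
position: [0.5352, 0.0196, 0.079]
tool_rot: [-1.468, -0.0, -1.331]
force: [-12.6, -3.1, 6.2]
grip_width: 0.0353
```

Run:
```python
from h import *
state()
```

```text
t 13.63 rackTCP [-0.0168  0.0061  0.0258] Fslope -12.30 Fn 7.53 Fy -0.08 rot [-1.468e+00 -3.000e-04 -1.331e+00]
```

send_rows(series="0 0 0 0 -0.2 0 0;0 0 0 0 -0.2 0 0;0 0 0 0 -0.2 0 0")

```text
clock: 13.88
position: [0.5353, 0.0196, 0.0792]
tool_rot: [-1.468, -0.0, -1.331]
force: [-9.4, -3.3, 2.5]
grip_width: 0.0361
```

Run:
```python
from h import *
state()
```

```text
t 13.88 rackTCP [-0.0166  0.0061  0.0259] Fslope -9.58 Fn 3.55 Fy -1.00 rot [-1.4679e+00 -4.0000e-04 -1.3308e+00]
```

send_rows(series="0 0 0 0 -0.1 0.2 0;0 0 0 0 -0.1 0.4 0;0 0 0 0 -0.1 0.4 0")

```text
clock: 14.13
position: [0.5354, 0.0197, 0.0792]
tool_rot: [-1.468, -0.0, -1.331]
force: [-10.0, -2.3, 3.7]
grip_width: 0.0354
```

Run:
```python
from h import *
state()
```

```text
t 14.13 rackTCP [-0.0165  0.0061  0.0259] Fslope -9.80 Fn 4.72 Fy 0.05 rot [-1.4684e+00 -3.0000e-04 -1.3308e+00]
```

send_rows(series="0 0 0 0 -0.1 0.2 0;0 0 0 0 -0.1 0.4 0;0 0 0 0 -0.1 0.4 0")

```text
clock: 14.38
position: [0.5355, 0.0197, 0.0792]
tool_rot: [-1.469, -0.0, -1.331]
force: [-12.0, -4.0, 3.8]
grip_width: 0.0356
```

send_rows(series="0 0 0 0 -0.1 0.2 0;0 0 0 0 -0.1 0.4 0;0 0 0 0 -0.1 0.4 0")

```text
clock: 14.63
position: [0.5357, 0.0198, 0.0793]
tool_rot: [-1.469, -0.0, -1.331]
force: [-14.2, -3.0, 3.3]
grip_width: 0.0358
```

Run:
```python
from h import *
state()
```

```text
t 14.63 rackTCP [-0.0163  0.0061  0.026 ] Fslope -14.09 Fn 4.83 Fy 0.35 rot [-1.4694e+00 -2.0000e-04 -1.3309e+00]
```

send_rows(series="0 0 0 0 -0.15 0.2 0;0 0 0 0 -0.15 0.3 0;0 0 0 0 -0.15 0.3 0", force=25)

```text
clock: 14.88
position: [0.5358, 0.0198, 0.0794]
tool_rot: [-1.47, -0.0, -1.331]
force: [-14.4, -4.4, 2.2]
grip_width: 0.0353
```

Run:
```python
from h import *
state()
```

```text
t 14.88 rackTCP [-0.0161  0.0062  0.0261] Fslope -14.77 Fn 3.79 Fy -0.95 rot [-1.4696e+00 -1.0000e-04 -1.3309e+00]
```

send_rows(series="0 0 0 0 0 0 0.5;0 0 0 0 0 0 0.6;0 0 0 0 0 0 0.8;0 0 0 0 0 0 0.8;0 0 0 0 0 0 0.8")

```text
clock: 15.3
position: [0.5381, 0.0204, 0.0801]
tool_rot: [-1.465, -0.001, -1.33]
force: [-1.0, 0.2, -0.7]
grip_width: 0.0681
```

Run:
```python
from h import *
state()
cv2.imwrite("pics/w11.png",cams.grab_frame("wrist")[:,:,::-1])
```

```text
t 15.3 rackTCP [-0.0137  0.0062  0.0266] Fslope -1.00 Fn -0.62 Fy 0.43 rot [-1.4653e+00 -1.0000e-03 -1.3304e+00]
```

View pics/w11.png

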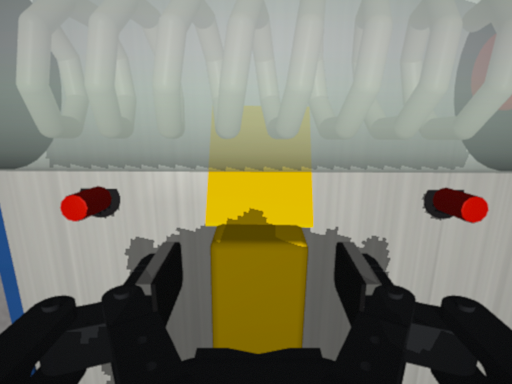

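Run:
```python
from h import *
print("carton",torack(atz("top",136,183,.05)),"cyl top",torack(atz("top",126,132,.2)),"foot",torack(atz("top",143,144,.0)), atz("top",143,144,0.))
p=rack(.0115,.1935,.15); print("tab",p, np.hypot(*p[:2]))
move([*p[:2],.19],toolR(RP[2]-np.pi/2))
print(monitor.observe()['qpos'])
```

```text
carton [ 0.02027398  0.36562086 -0.00712877] cyl top [0.17088477 0.32267038 0.1270571 ] foot [ 0.17662818  0.32564603 -0.07354596] [0.64895134 0.37537999 0.        ]
tab [0.5190927 0.208447  0.15     ] 0.5593812479408284
turn [-0.1054  0.0055  0.0007] shift [-187.1 -106.7   37.7]
[-0.50438159  0.65958956  0.50042715  2.05345183 -0.71266606  0.48685142
 -0.80766094]
```

send_rows(series="0 0 0 0 -5 0 0.8;0 0 0 0 -15 0 0.8;0 0 0 0 -40 0 0.8;0 0 0 0 -80 0 0.8;0 0 0 0 -110 0 0.8;0 0 0 0 -110 0 0.8")

```text
clock: 15.85
position: [0.5281, 0.0171, 0.1949]
tool_rot: [-1.46, -0.001, -1.332]
force: [0.5, -0.2, 0.6]
grip_width: 0.0682
```

Run:
```python
from h import *
state()
cv2.imwrite("pics/w12.png",cams.grab_frame("wrist")[:,:,::-1])
p=rack(.0115,.1935); 
move([*p[:2],.15],toolR(RP[2]-np.pi/2))
```

```text
t 15.85 rackTCP [-0.0243  0.0053  0.1425] Fslope 0.51 Fn 0.56 Fy -0.34 rot [-1.4595e+00 -8.0000e-04 -1.3318e+00]
turn [-0.1097  0.0055  0.0002] shift [-187.2   46.4   32.2]
```

View pics/w12.png

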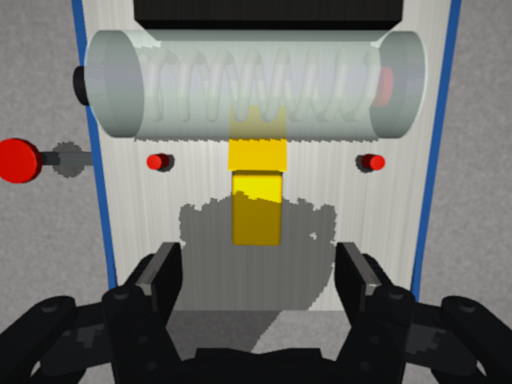

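Run:
```python
from h import *
a=atz("wrist",18,161,.075); print(torack(a),a)
move([(a[0]+.5203)/2,(a[1]+.2103)/2,.13],toolR(RP[2]-np.pi/2))
```

```text
[0.0088901  0.19062071 0.01906654] [0.51722417 0.20503959 0.075     ]
turn [-0.1097  0.0055  0.0002] shift [-186.5   66.2   29.5]
```

send_rows(series="-0.05 0 0 -40 0 8 0;-0.11 0 0 -80 0 15 0;-0.11 0.005 0 -120 0 22 0;-0.11 0.005 0 -160 0 29 0;-0.11 0.005 0 -186 5 29 0;-0.11 0.005 0 -186 35 29 0;-0.11 0.005 0 -186 66 29 0;-0.11 0.005 0 -186 66 29 0;-0.11 0.005 0 -186 66 29 0;-0.11 0.005 0 -186 66 29 0")

```text
clock: 16.73
position: [0.5176, 0.2061, 0.128]
tool_rot: [-1.575, -0.001, -1.337]
force: [-0.0, -0.3, -0.4]
grip_width: -0.0001
```

Run:
```python
from h import *
state(); print(monitor.observe()['position'],monitor.observe()['grip_width'])
cv2.imwrite("pics/w13.png",cams.grab_frame("wrist")[:,:,::-1])
cv2.imwrite("pics/s13.png",cams.grab_frame("scene")[:,:,::-1])
crop("pics/s13.png",230,90,380,240,4,"pics/s13c.png")
move([.5188,.2077,.09],toolR(RP[2]-np.pi/2))
```

```text
t 16.73 rackTCP [0.0095 0.1916 0.072 ] Fslope -0.14 Fn -0.42 Fy -0.25 rot [-1.5752e+00 -9.0000e-04 -1.3368e+00]
[0.51758975 0.20612454 0.1279689 ] -0.00010532923998368683
turn [ 0.0032 -0.0004  0.0001] shift [-0.9 38.3  1.4]
```

View pics/w13.png

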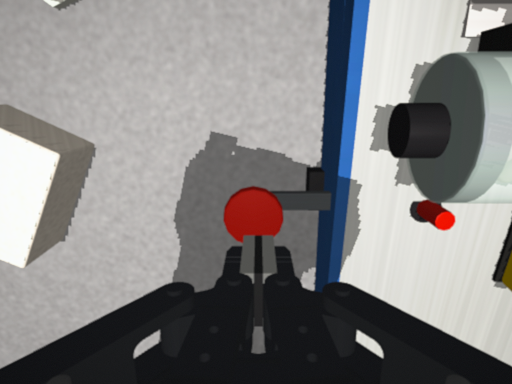

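View pics/s13c.png

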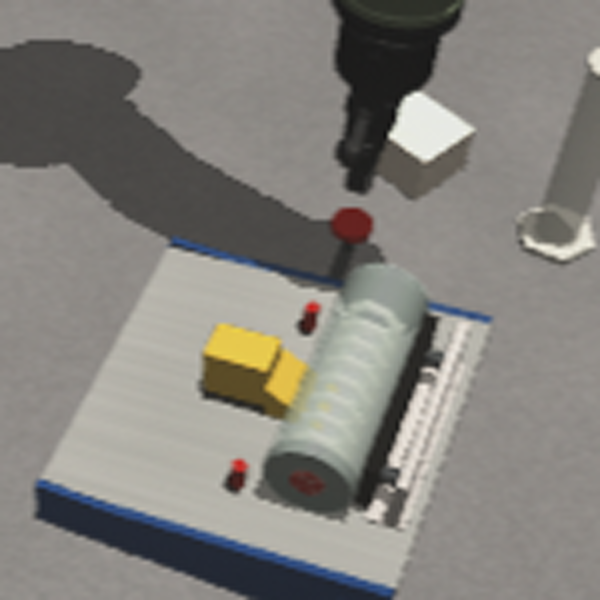

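The chock and condenser stayed put when released. Before I sink the pins, I'll test the wedge by nudging the back of the chock with shut fingers. With no downward load on it, the force reading should be clean.

Run:
```python
from h import *
Rt=toolR(RP[2]-np.pi/2+.004,np.arctan(.105))
g=np.array([.5358,.0198,.0794]); 
a=g-Rt[:,2]*.062+Rt[:,1]*.006
hov=a-Rt[:,1]*.10
print(hov,a)
f=move(hov,Rt); move(a,Rt,f)
```

```text
[0.46635077 0.00289512 0.16641166] [0.4764971  0.00536488 0.0669584 ]
turn [ 0.1078 -0.0044  0.0003] shift [186.2 -37.8 -97.5]
turn [0. 0. 0.] shift [ -0. 100.  -0.]
```

send_rows(series="0 0 0 0 -38 0 0;0 0 0 0 -60 -40 0;0.05 0 0 40 -60 -80 0;0.108 -0.004 0 80 -60 -97 0;0.108 -0.004 0 120 -60 -97 0;0.108 -0.004 0 160 -60 -97 0;0.108 -0.004 0 186 -45 -97 0;0.108 -0.004 0 186 -38 -97.5 0;0.108 -0.004 0 186 -38 -97.5 0;0.108 -0.004 0 186 -38 -97.5 0")

```text
clock: 17.67
position: [0.4659, 0.0027, 0.1659]
tool_rot: [-1.467, -0.0, -1.334]
force: [0.6, -0.0, 0.6]
grip_width: -0.0002
```

Run:
```python
from h import *
state()
cv2.imwrite("pics/w14.png",cams.grab_frame("wrist")[:,:,::-1])
Rt=toolR(RP[2]-np.pi/2+.004,np.arctan(.105))
move([.4765,.0054,.067],Rt)
```

```text
t 17.67 rackTCP [-0.0881  0.0058  0.1202] Fslope 0.61 Fn 0.58 Fy -0.15 rot [-1.4673e+00 -2.0000e-04 -1.3337e+00]
turn [0.0008 0.0001 0.0002] shift [ 0.7 99.6  0.3]
```

View pics/w14.png

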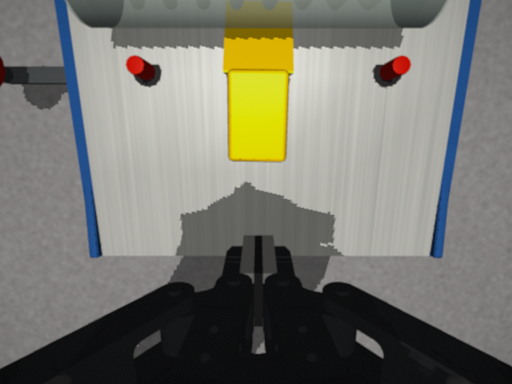

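Fingers are lined up on the chock's centre line (x ≈ 258). I'll lower them behind it.

send_rows(series="0 0 0 0 40 0 0;0 0 0 0.5 75 0 0;0 0 0 0.5 92 0 0;0 0 0 0.5 99 0 0;0 0 0 0.5 99 0 0;0 0 0 0.5 99 0 0")

```text
clock: 18.22
position: [0.4763, 0.0055, 0.0678]
tool_rot: [-1.467, -0.001, -1.331]
force: [-0.5, 0.6, -0.8]
grip_width: -0.0001
```

send_rows(series="0 0 0 0 0 3 0;0 0 0 0 0 6 0;0 0 0 0 0 10 0;0 0 0 0 0 10 0;0 0 0 0 0 10 0")

```text
clock: 18.63
position: [0.4859, 0.0077, 0.0682]
tool_rot: [-1.467, -0.001, -1.331]
force: [-0.9, -0.4, 0.2]
grip_width: -0.0002
```

Run:
```python
from h import *
state()
cv2.imwrite("pics/w15.png",cams.grab_frame("wrist")[:,:,::-1])
```

```text
t 18.63 rackTCP [-0.0674  0.006   0.0203] Fslope -0.95 Fn 0.28 Fy -0.14 rot [-1.4671e+00 -1.0000e-03 -1.3311e+00]
```

View pics/w15.png

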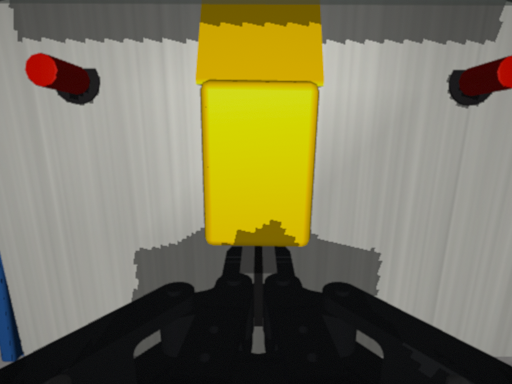

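send_rows(series="0 0 0 0 0 1 0;0 0 0 0 0 2 0;0 0 0 0 0 3 0;0 0 0 0 0 3 0")

```text
clock: 19.02
position: [0.4886, 0.0081, 0.0682]
tool_rot: [-1.468, -0.001, -1.332]
force: [-0.1, -0.4, 0.1]
grip_width: -0.0
```

send_rows(series="0 0 0 0 0 0.5 0;0 0 0 0 0 1 0;0 0 0 0 0 1.5 0;0 0 0 0 0 1.5 0")

```text
clock: 19.35
position: [0.49, 0.0085, 0.0683]
tool_rot: [-1.468, -0.001, -1.332]
force: [-0.4, -0.2, 0.2]
grip_width: 0.0002
```

send_rows(series="0 0 0 0 0 0.5 0;0 0 0 0 0 1 0;0 0 0 0 0 1 0")

```text
clock: 19.6
position: [0.4909, 0.0088, 0.0684]
tool_rot: [-1.468, -0.001, -1.332]
force: [-0.0, -0.8, 0.1]
grip_width: 0.0001
```

send_rows(series="0 0 0 0 0 0.5 0;0 0 0 0 0 1 0;0 0 0 0 0 1 0")

```text
clock: 19.85
position: [0.4919, 0.009, 0.0685]
tool_rot: [-1.468, -0.001, -1.332]
force: [0.4, 0.1, 0.4]
grip_width: -0.0002
```

send_rows(series="0 0 0 0 0 0.5 0;0 0 0 0 0 1 0;0 0 0 0 0 1 0")

```text
clock: 20.1
position: [0.4929, 0.0093, 0.0686]
tool_rot: [-1.468, -0.001, -1.332]
force: [0.1, -0.8, -0.7]
grip_width: 0.0004
```

send_rows(series="0 0 0 0 0 0.5 0;0 0 0 0 0 1 0;0 0 0 0 0 1 0")

```text
clock: 20.35
position: [0.4939, 0.0095, 0.0687]
tool_rot: [-1.468, -0.001, -1.332]
force: [0.5, 0.0, -0.4]
grip_width: -0.0001
```

send_rows(series="0 0 0 0 0 0.5 0;0 0 0 0 0 0.8 0;0 0 0 0 0 0.8 0")

```text
clock: 20.6
position: [0.4946, 0.0097, 0.0688]
tool_rot: [-1.468, -0.001, -1.332]
force: [0.0, 0.7, -0.6]
grip_width: -0.0001
```

send_rows(series="0 0 0 0 0 0.5 0;0 0 0 0 0 0.8 0;0 0 0 0 0 0.8 0")

```text
clock: 20.85
position: [0.495, 0.0097, 0.0688]
tool_rot: [-1.468, -0.001, -1.332]
force: [-3.2, -1.2, 1.4]
grip_width: -0.0001
```

send_rows(series="0 0 0 0 0 0.5 0;0 0 0 0 0 0.8 0;0 0 0 0 0 0.8 0")

```text
clock: 21.1
position: [0.4951, 0.0097, 0.0687]
tool_rot: [-1.47, -0.001, -1.332]
force: [-8.2, -2.6, 3.3]
grip_width: -0.0002
```

send_rows(series="0 0 0 0 0 0.5 0;0 0 0 0 0 0.8 0;0 0 0 0 0 0.8 0")

```text
clock: 21.35
position: [0.4952, 0.0097, 0.0686]
tool_rot: [-1.471, -0.0, -1.332]
force: [-12.0, -3.8, 5.2]
grip_width: 0.0
```

send_rows(series="0 0 0 0 0 0.2 0;0 0 0 0 0 0.3 0;0 0 0 0 0 0.3 0")

```text
clock: 21.6
position: [0.4955, 0.0098, 0.0687]
tool_rot: [-1.471, -0.0, -1.332]
force: [-11.2, -3.5, 3.7]
grip_width: 0.0001
```

Run:
```python
from h import *
state()
```

```text
t 21.6 rackTCP [-0.0577  0.0058  0.0197] Fslope -11.22 Fn 4.85 Fy -0.84 rot [-1.4707e+00 -3.0000e-04 -1.3323e+00]
```

send_rows(series="0 0 0 0 0 0.2 0;0 0 0 0 0 0.4 0;0 0 0 0 0 0.4 0")

```text
clock: 21.85
position: [0.4955, 0.0097, 0.0686]
tool_rot: [-1.471, -0.0, -1.332]
force: [-14.2, -5.4, 5.1]
grip_width: 0.0001
```

Run:
```python
from h import *
state()
```

```text
t 21.85 rackTCP [-0.0577  0.0057  0.0197] Fslope -14.48 Fn 6.62 Fy -1.98 rot [-1.4713e+00 -1.0000e-04 -1.3324e+00]
```

The chock holds at 14.5 N and only gave way by 0.3 mm at about 12 N, so it is well wedged. I'll back off and go to the tab.

send_rows(series="0 0 0 0 0 -2 0;0 0 0 0 0 -8 0;0 0 0 0 -2 -20 0;0 0 0 0 -40 -20 0;0 0 0 0 -80 -20 0;0 0 0 0 -110 -20 0;0 0 0 0 -110 -20 0")

```text
clock: 22.43
position: [0.4685, 0.0029, 0.1807]
tool_rot: [-1.462, -0.0, -1.332]
force: [0.1, -0.8, -0.6]
grip_width: 0.0001
```

Run:
```python
from h import *
state()
move([.5188,.2077,.16],toolR(RP[2]-np.pi/2))
```

```text
t 22.43 rackTCP [-0.0855  0.0053  0.1347] Fslope -0.11 Fn -0.58 Fy -0.77 rot [-1.4618e+00 -4.0000e-04 -1.3322e+00]
turn [-0.109   0.0039  0.0002] shift [-187.1   31.1   94.5]
```

send_rows(series="-0.05 0 0 -40 0 10 0;-0.109 0.004 0 -80 0 30 0;-0.109 0.004 0 -120 0 50 0;-0.109 0.004 0 -155 0 75 0;-0.109 0.004 0 -187 5 94 0;-0.109 0.004 0 -187 31 94 0;-0.109 0.004 0 -187 31 94 0;-0.109 0.004 0 -187 31 94 0;-0.109 0.004 0 -187 31 94 0")

```text
clock: 23.18
position: [0.5169, 0.2064, 0.1558]
tool_rot: [-1.577, -0.001, -1.337]
force: [-0.3, -0.9, 0.6]
grip_width: 0.0001
```

Run:
```python
from h import *
state()
move([.5188,.2077,.09],toolR(RP[2]-np.pi/2))
```

```text
t 23.18 rackTCP [0.0089 0.192  0.0998] Fslope -0.46 Fn 0.64 Fy -0.77 rot [-1.5766e+00 -9.0000e-04 -1.3373e+00]
turn [ 0.0058 -0.0012  0.0009] shift [-0.9 65.8  2.5]
```

send_rows(series="0.006 0 0 -1 30 2 0;0.006 0 0 -1 50 2 0;0.006 0 0 -1 62 2 0;0.006 0 0 -1 65 2 0;0.006 0 0 -1 65 2 0;0.006 0 0 -1 65 2 0")

```text
clock: 23.68
position: [0.5188, 0.2087, 0.0913]
tool_rot: [-1.57, -0.0, -1.336]
force: [0.5, -0.0, 0.9]
grip_width: -0.0002
```

Run:
```python
from h import *
state()
cv2.imwrite("pics/w16.png",cams.grab_frame("wrist")[:,:,::-1])
cv2.imwrite("pics/s16.png",cams.grab_frame("scene")[:,:,::-1])
crop("pics/s16.png",270,110,370,210,6,"pics/s16c.png")
```

```text
t 23.68 rackTCP [0.0112 0.1938 0.0351] Fslope 0.55 Fn 0.84 Fy -0.12 rot [-1.5696e+00 -4.0000e-04 -1.3362e+00]
```

View pics/w16.png

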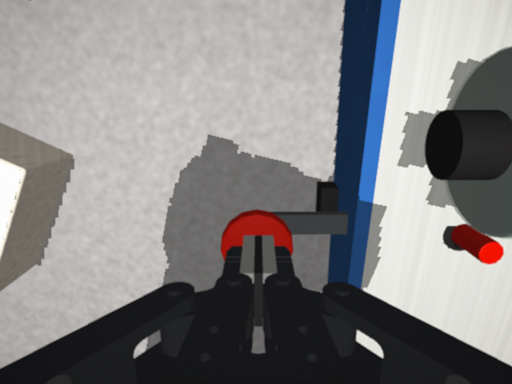

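View pics/s16c.png

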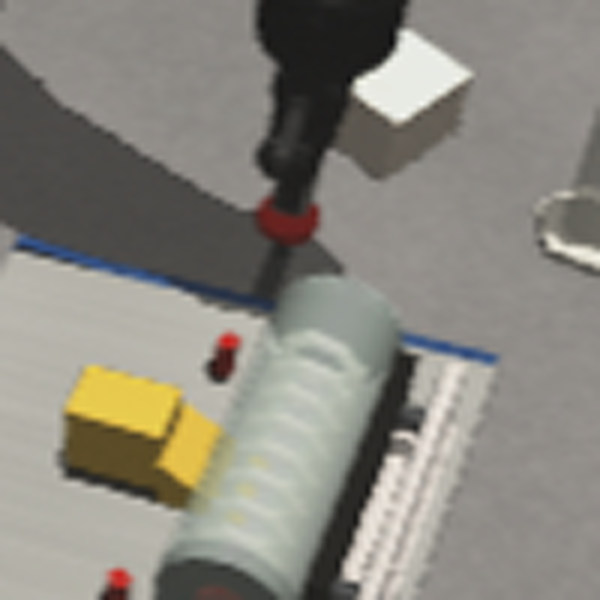

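send_rows(series="0 0 0 0 1.5 0 0;0 0 0 0 3 0 0;0 0 0 0 4.5 0 0;0 0 0 0 6 0 0;0 0 0 0 7 0 0;0 0 0 0 8 0 0;0 0 0 0 8 0 0")

```text
clock: 24.37
position: [0.5182, 0.209, 0.082]
tool_rot: [-1.571, -0.001, -1.336]
force: [0.5, 1.1, 1.5]
grip_width: 0.0001
```

send_rows(series="0 0 0 0 1 0 0;0 0 0 0 2 0 0;0 0 0 0 3 0 0;0 0 0 0 4 0 0;0 0 0 0 5 0 0;0 0 0 0 6 0 0;0 0 0 0 7 0 0;0 0 0 0 8 0 0;0 0 0 0 8 0 0")

```text
clock: 25.12
position: [0.5181, 0.2089, 0.0739]
tool_rot: [-1.571, -0.001, -1.336]
force: [0.6, 0.2, 0.8]
grip_width: 0.0001
```

send_rows(series="0 0 0 0 1 0 0;0 0 0 0 2 0 0;0 0 0 0 3 0 0;0 0 0 0 4 0 0;0 0 0 0 5 0 0;0 0 0 0 6 0 0;0 0 0 0 7 0 0;0 0 0 0 8 0 0;0 0 0 0 9 0 0;0 0 0 0 10 0 0;0 0 0 0 11 0 0;0 0 0 0 12 0 0;0 0 0 0 12 0 0")

```text
clock: 26.2
position: [0.5181, 0.2089, 0.0619]
tool_rot: [-1.571, -0.001, -1.336]
force: [0.3, 0.2, 1.2]
grip_width: -0.0002
```

Run:
```python
from h import *
s=state();print(s['position'],s['force'])
cv2.imwrite("pics/s17.png",cams.grab_frame("scene")[:,:,::-1])
crop("pics/s17.png",230,130,370,250,5,"pics/s17c.png")
```

```text
t 26.2 rackTCP [0.0106 0.1941 0.0058] Fslope 0.50 Fn 1.16 Fy 0.10 rot [-1.5710e+00 -8.0000e-04 -1.3356e+00]
[0.51811802 0.20885213 0.06189258] [0.3417795  0.18852657 1.2078511 ]
```

View pics/s17c.png

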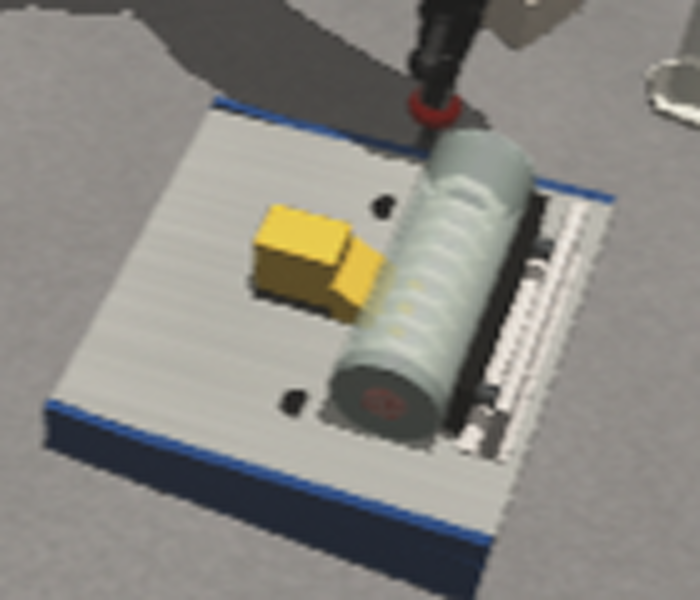

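Pins are just sunk and the condenser is holding. I'll press the last few mm down to the stop.

send_rows(series="0 0 0 0 1 0 0;0 0 0 0 2 0 0;0 0 0 0 3 0 0;0 0 0 0 3 0 0")

```text
clock: 26.58
position: [0.5181, 0.2088, 0.059]
tool_rot: [-1.571, -0.001, -1.336]
force: [-2.0, -0.6, 3.7]
grip_width: -0.0001
```

send_rows(series="0 0 0 0 0.5 0 0;0 0 0 0 1 0 0;0 0 0 0 1 0 0")

```text
clock: 26.83
position: [0.5181, 0.2089, 0.0587]
tool_rot: [-1.571, -0.0, -1.336]
force: [-6.4, -1.4, 20.5]
grip_width: 0.0001
```

Hit the bottom stop (20 N, TCP at 0.0587 m, as expected for 27 mm of travel). I'll lift off and check.

send_rows(series="0 0 0 0 -3 0 0;0 0 0 0 -15 0 0;0 0 0 0 -50 0 0;0 0 0 0 -90 0 0;0 0 0 0 -130 0 0;0 0 0 0 -150 0 0;0 0 0 0 -150 0 0;0 0 0 0 -150 0 0;0 0 0 0 -150 0 0;0 0 0 0 -150 0 0")

```text
clock: 27.67
position: [0.5176, 0.2089, 0.2073]
tool_rot: [-1.572, -0.001, -1.336]
force: [0.5, 0.1, -0.2]
grip_width: 0.0002
```

Run:
```python
from h import *
state()
for n in("scene","top"): cv2.imwrite(f"pics/{n}20.png",cams.grab_frame(n)[:,:,::-1])
crop("pics/scene20.png",230,130,370,250,5,"pics/s20c.png")
crop("pics/top20.png",120,100,290,220,4,"pics/t20c.png")
```

```text
t 27.67 rackTCP [0.0102 0.1943 0.1513] Fslope 0.44 Fn -0.27 Fy -0.03 rot [-1.5722e+00 -1.1000e-03 -1.3356e+00]
```

View pics/s20c.png

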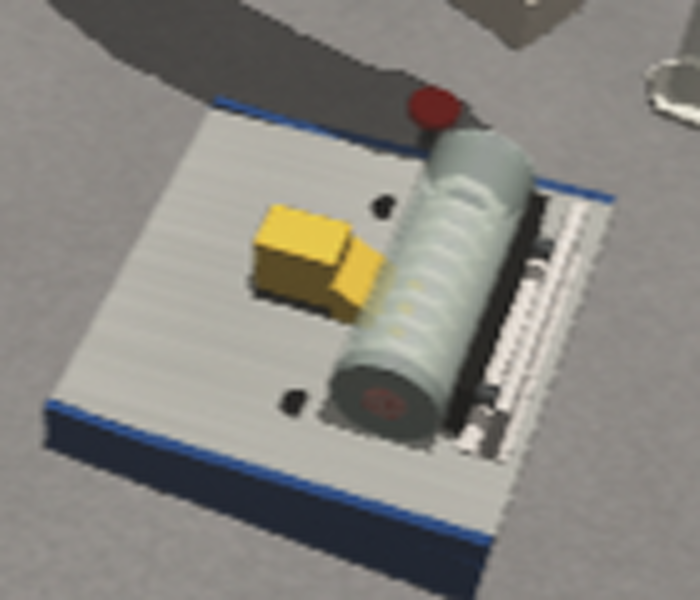

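View pics/t20c.png

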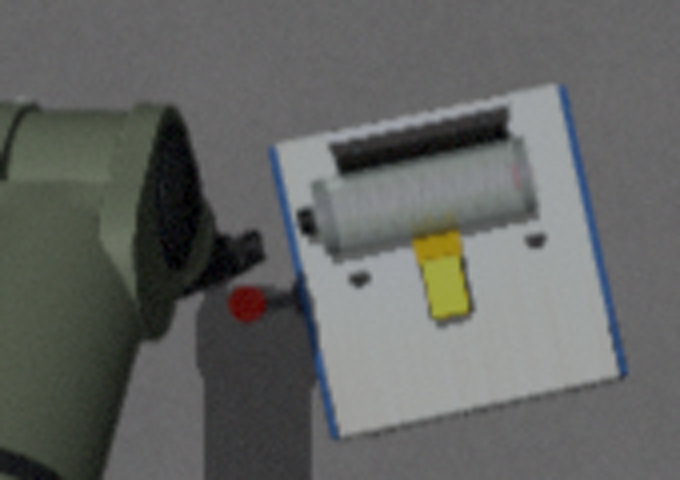

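```bash
python3 -c "
from workcell import bot
print(bot.job_done())"
```

```text
the job is handed in; nothing more can be done
None
```

The job is handed in at about 28 s of the 72 s; no verdict was reported. The chock is wedged under the condenser and the pins are sunk.

- **Wedging:** I took the leftmost yellow chock and laid it on the deck. I slid it up the slope until the condenser met the fence and the push force reached about 14.8 N, then let go.
- **Wedge test:** Before touching the pins, I pushed the back of the chock with shut fingers. It gave 0.3 mm at about 12 N and held at 14.5 N.
- **Pins:** I pressed the tab down until it hit its stop, with 20 N on the tool and the height that 27 mm of travel should give.
- **Last pictures:** The pins are below the deck, and the condenser is in line, resting on the pad and the chock. It had not visibly moved from before I lifted off the tab. The tool is clear with no force on it.

**Not confirmed:**
- The force between chock and glass can't be measured directly; I judged it only from the tool force.
- The wrist and overhead cameras disagreed by 3–5 mm on where the rack and chock were, so I went by touch and averages.
- I did not check the bystanders in a full final picture. The arm was never sent near them, and the force readings showed no unexpected contact.

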